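# Put the biscuit stamp away in the push-latch drawer

### The arm

A 7-joint arm with a two-finger parallel gripper is mounted at the origin on the work surface. World frame = base frame: x ahead of the robot, y to its left, z up, the work surface at z = 0. Lengths are in mm, angles in degrees, forces in N, time in s.
With the tool pointing down it reaches from about 400 to 850 mm from the base axis. Payload 10.4 kg.
Tool frame: the origin (TCP) lies at the very end of the fingers, on their centre line; the grasp point (between the pads) lies 19 mm behind it; z points along the fingers, y is the line along which they close (so a half turn about z gives the same grasp; the last joint's range is limited). The gripper opens to 87 mm and grips with 3 to 60 N. Pads are 19 mm wide; open, the fingers measure 117 mm over their backs; the gripper's body (75 mm by 190 mm) begins 51 mm behind the grasp point.
Start: joints at [67.288, 19.034, -3.707, 83.658, 1.238, 77.344, -5.071], TCP at [228.245, -581.856, 222.576] pointing down, gripper open.
Joint ranges: [-148.97, 148.97], [-28.65, 121.19], [-84.17, 76.75], [9.2, 138.47], [-72.65, 252.65], [3.7, 117.97], [-149.18, 149.18]. Speed limits (degrees/s): [127.2, 127.2, 159.86, 159.86, 180, 180, 180].

### API

Orientations are given as a 3x3 rotation matrix whose columns are the frame's x, y, z axes.
In Python, from station import * gives the robot as it stands. The module is installed in compiled form; this text tells all that it offers.
- The arm moves only by the tool move_arm, never from a script. Its argument "commands" is one flat list of numbers, 6 for each row, row after row: the shift along the world's x, y, z each as a share of 0.3 m, from -1 to 1, then the turn, a rotation vector about the world's x, y, z each as a share of 90 degrees, from -1 to 1. In form: [tx, ty, tz, rx, ry, rz, tx, ty, tz, rx, ry, rz, ...]. A call has 1 to 12 rows; each row is the pose to reach, as a shift and turn from the pose commanded when the call began; what a row does not reach only later rows make up. A row lasts 1/10 s, in which the tool goes at most 50 mm and 8.59 degrees, less where a joint would pass 70% of its speed; a pose out of reach is approached as far as the arm can. A call with a number of a shift or a turn outside -1 to 1 is refused whole. A call with a gripper value outside its range is refused whole. "gripper" is the finger opening in mm, from 0 to 87, set as the call begins (left out, the last holds). The fingers move at their own pace and stop on an object; "force" is the grip in N (left out, the last holds). Time passes only in rows, so rows that repeat a pose let the fingers close. It gives the time, the measured TCP pose, the force, the opening and the grip force at its end, in the units of the state.
- get_obs(): the state, without advancing time (a new reading comes with each control period).
- capture(name): name is "scene" or "top"; returns the picture (480x640x3 uint8, red, green, blue); there is no depth.
- camera_params(name): a dict with "K" (3x3 intrinsics, pixels), "k1" (the pictures are not rectified: a ray, as slopes to the right and down, at radius r is drawn at 1 + k1 r^2 times it, then the intrinsics apply), "position" and "orientation" of the camera in the world. Camera axes: x right, y up, looking along -z (the intrinsics and any distortion apply to the point x, -y, -z); pixel columns grow to the right and rows downward; lengths in mm; the calibration is good to about 2 mm. A picture is of the moment at which its call begins. camera_params takes no time and is no camera call.
- close_job(): hands the job in; it is judged then, once.
The state is a dict: "time": time; "joint_positions": joint angles; "qd": joint speeds; "joint_efforts": joint torques, N m; "tcp_pos": TCP position; "tool_rot": TCP orientation; "force": force on the tool from outside, world axes, zero at the start; "ft_torque": the same for the moment, N m; "gripper_width": finger opening in mm; "grip_force": force on a finger pad.
Only numpy, scipy, OpenCV 4.12 (cv2) and the standard library are available. Lean on these libraries where they do the work, as an engineer would, in place of code of your own. Each camera call takes 0.05 s, during which the arm holds its last target. There are 200 camera calls.

### The job

Put the biscuit stamp away in the small wooden utensil cabinet: press the drawer front in gently, as far as its push latch goes, so that the drawer springs out; stand the stamp upright in the empty compartment; then push the drawer back in until it latches shut and stays there. Never press the drawer with more than 25 N, and leave the sugar jar and the mug where they are.

Things in the scene. Friction and masses are not known exactly. Their poses are not given: they have to be found in the camera images.
- cabinet: Low wooden cabinet fixed to the table, 240 deep (x) x 260 wide (y) x 85 mm high, with a 26 mm high napkin block on its top (the front 115 mm of the top is free). Origin: centre of its underside. Its -x axis is the way the drawer comes out (towards the robot, turned by up to 0.25 rad); +y is left as seen from the robot.
- drawer (a joint): How far the handleless drawer stands out (m): 0 latched shut, 0.11 fully out. Push-push latch: from 0, a full press inwards then letting go frees it and a spring drives it out in about 2 s; from out, a full press past 0 and letting go latches it at 0. Each full press toggles it. The full-press depth differs each time (-0.0045 to -0.0135) and ends about 1 mm later on a stiff stop that can be felt.
- drawer_face (a point): Centre (46 mm above the table) of the outer face of the yellow drawer front (small grey bar); panel 256 wide, 72 high, 12 mm thick, upper edge 80 mm above the table, 15 mm clear of the cabinet when latched. Moves with the drawer; axes as the cabinet's. The spring pushes it out with 5 N (open) to 8 N (shut), plus 6 N per 0.1 m/s of pushing speed; on the stop the force climbs about 15 N per mm.
- drawer_free (a point): Floor centre (12 mm above the table) of the drawer's empty right-hand (-y) compartment: 102 mm inside along x, 127 mm along y, side walls 36 mm, front panel 68 mm above the floor. Moves with the drawer (under the cabinet top while shut); axes as the cabinet's. The other compartment holds a loose steel ring cutter.
- stamp: Biscuit stamp standing on the table, 48 mm high, 60 to 130 g: red disc foot of 44 mm diameter and 11 mm height, pale wooden knob on it, 26 mm in diameter between 27 and 44 mm height (grip it there). Origin: centre of its underside; z up.
- sugar_jar: Glass sugar jar with metal cap, 52 mm diameter, 85 mm high. Leave it alone. Origin: centre of its underside.
- mug: Blue mug, 76 mm diameter, 90 mm high. Leave it alone. Origin: centre of its underside.
Things that resemble listed ones, but are neither listed nor needed, are in the scene too. Of the things shaped like the stamp, the red one is meant.

How it is judged:
By the outcome, as a careful person would: the job done as asked, in the order asked, and still so for the second after the job is handed in, with the robot touching nothing.
It also fails if it takes over 72 s, if anything falls off the work surface, if the arm or the gripper's body presses on something with over 40 N, if the wrist force passes 120 N, or if a joint passes its speed limit or range.

## Working session

There is one attempt and no reset: what is moved stays moved. The work goes in short steps, Python scripts to look and compute and a tool call to move; the robot and the scene stay as the last step left them, time stands still between calls to the robot, and variables do not carry over. Pictures are saved under pics/ and viewed, at most 10 in all, crops included, and the job is handed in when it is done.

Besides the shell and the picture viewer there is one more tool, called after "Request:" as a command line: name --argument value ..., lists and objects as JSON in quotes. move_arm: Moves the arm, as the interface text tells. Shift numbers are shares of 0.3 m and turn numbers shares of 90 degrees, none past 1 either way. Its arguments: {"type":"object","properties":{"commands":{"type":"array"},"gripper":{"type":"number"},"force":{"type":"number"}},"required":["commands"]}

```bash
mkdir -p pics; python3 - <<'E'
from station import *
import cv2
for n in("scene","top"):
    cv2.imwrite(f"pics/{n}1.png",capture(n)[:,:,::-1]); print(n,camera_params(n))
o=get_obs();print(o)
E
```

```text
scene {'K': array([[489.11424545,   0.        , 317.80389824],
       [  0.        , 489.11424545, 240.3194074 ],
       [  0.        ,   0.        ,   1.        ]]), 'k1': -0.05202154452339999, 'position': array([ 956.03968523, -796.27491061,  800.46036735]), 'orientation': array([[ 0.88223606, -0.3124844 ,  0.35215483],
       [ 0.47067496,  0.56765895, -0.67544682],
       [ 0.01116275,  0.761654  ,  0.64788778]])}
top {'K': array([[486.90697786,   0.        , 318.15836502],
       [  0.        , 486.90697786, 234.33405078],
       [  0.        ,   0.        ,   1.        ]]), 'k1': -0.032043560599065705, 'position': array([361.40966126, -32.77699206, 995.67437946]), 'orientation': array([[-0.02711176,  0.9845421 , -0.17303699],
       [-0.99954216, -0.02437404,  0.01792725],
       [ 0.01343252,  0.1734438 ,  0.98475216]])}
{'time': 0.1, 'joint_positions': array([67.28783389, 19.0671309 , -3.70666216, 83.70153449,  1.2399379 ,
       77.34313533, -5.07148488]), 'qd': array([-0.01734734, -0.09377062,  0.02643263, -0.13309985, -0.06682687,
        0.02599487, -0.03830338]), 'joint_efforts': array([ 2.14963184e-03, -6.24545574e+01,  2.51982640e-02, -3.90713739e+01,
       -6.13750541e-02,  3.66359402e-02, -2.72486051e-05]), 'tcp_pos': array([ 228.07656405, -581.52568683,  221.84397926]), 'tool_rot': array([[ 9.30942719e-01,  3.65164828e-01, -5.49378854e-04],
       [ 3.65165228e-01, -9.30942041e-01,  1.12828685e-03],
       [-9.94291981e-05, -1.25098448e-03, -9.99999213e-01]]), 'force': array([-0.30824461, -0.11097875,  0.38148359]), 'ft_torque': array([-0.03007913,  0.02694859,  0.0144129 ]), 'grip_force': 0.0, 'gripper_width': 87.16406056455965}
```

View pics/scene1.png

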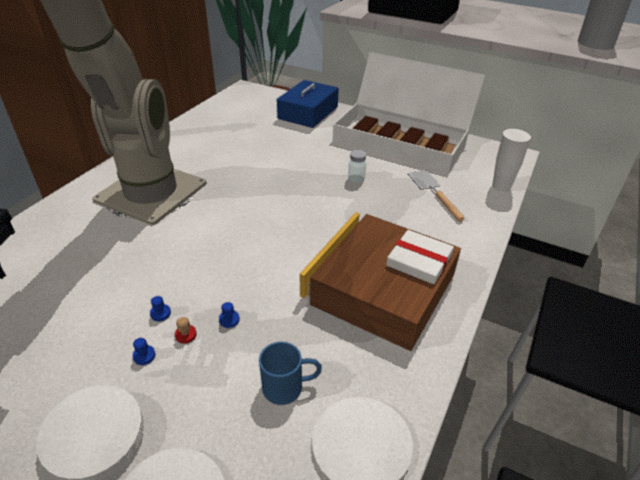

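View pics/top1.png

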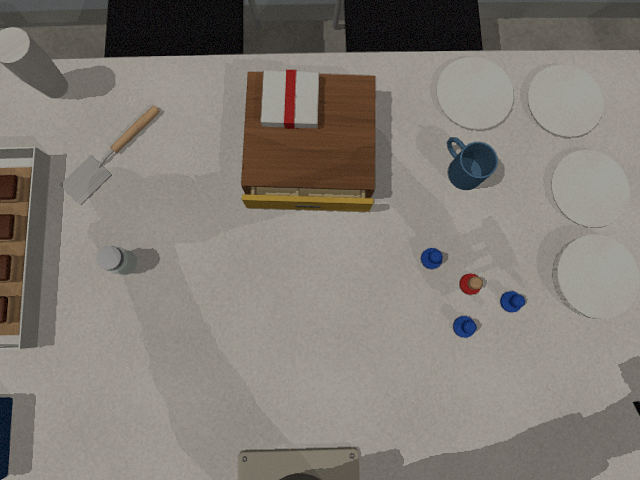

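The overview shows the red stamp at top(470,284)/scene(185,333) among three blue ones, the yellow drawer front at top(243–373,~203), the mug at top(472,165), and the jar at top(112,260). Next I'll enlarge the areas that matter.

```bash
python3 - <<'E'
import cv2,numpy as np
t=cv2.imread("pics/top1.png");s=cv2.imread("pics/scene1.png")
r=lambda im,x,y,w,h,f:cv2.resize(im[y:y+h,x:x+w],None,fx=f,fy=f,interpolation=cv2.INTER_CUBIC)
cv2.imwrite("pics/c1.png",np.vstack([r(t,235,175,150,50,5.3333),np.hstack([r(t,410,240,120,100,3.3333)[:330,:400],r(s,130,285,120,100,3.3333)[:330,:400]])]))
E
```

```text
(no output)
```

View pics/c1.png

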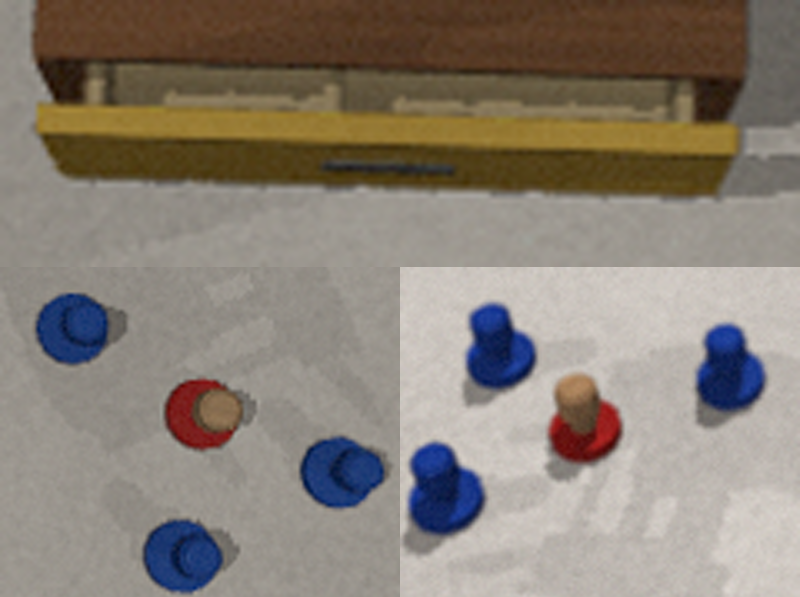

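```bash
python3 - <<'E'
import cv2,numpy as np
s=cv2.imread("pics/scene1.png");t=cv2.imread("pics/top1.png")
r=lambda im,x,y,w,h,f:cv2.resize(im[y:y+h,x:x+w],None,fx=f,fy=f,interpolation=cv2.INTER_CUBIC)
cv2.imwrite("pics/c2.png",r(s,290,200,180,150,4)[:600,:720])
E
```

```text
(no output)
```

View pics/c2.png

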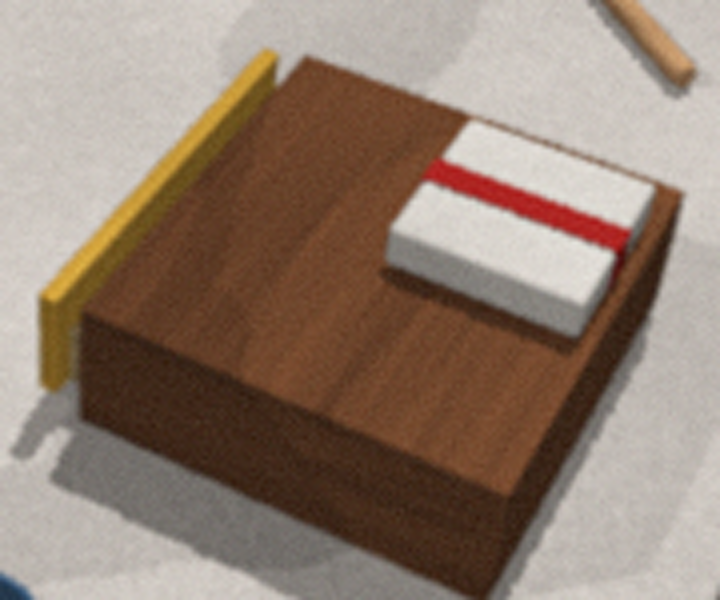

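Top crop: panel outer top edge runs (242.3,199.4) to (373.2,203.5), bar at (307.6,206.3), stamp knob top at (475.3,282.8). Scene crop: panel outer top corners (300.4,274.1) and (356.9,212.4), knob top at (182.7,319.4), red foot at (185.4,333.8).

```bash
cat >h.py <<'E'
from station import *
import cv2,numpy as np
def ray(n,uv):
    c=camera_params(n);p=cv2.undistortPoints(np.array([[uv]],float),c["K"],np.array([c["k1"],0,0,0.]))[0,0]
    return c["position"],c["orientation"]@np.array([p[0],-p[1],-1])
def atz(n,uv,z):
    o,d=ray(n,uv);return o+d*(z-o[2])/d[2]
def tri(a,b):
    (p,d),(q,e)=ray("top",a),ray("scene",b)
    s=np.linalg.lstsq(np.c_[d,-e],q-p,rcond=None)[0]
    return (p+d*s[0]+q+e*s[1])/2, np.linalg.norm(p+d*s[0]-q-e*s[1])
E
python3 - <<'E'
from h import *
np.set_printoptions(precision=1,suppress=True)
print("knob",tri((475.3,282.8),(182.7,319.4)))
print("foot",tri((470.3,283.2),(185.4,333.8)))
for z,n,uv in((48,"top",(475.3,282.8)),(48,"scene",(182.7,319.4)),(8,"top",(470.3,283.2))):print(atz(n,uv,z))
L=tri((242.3,199.4),(356.9,212.4));R=tri((373.2,203.5),(300.4,274.1));print(L,R)
l,r=atz("top",(242.3,199.4),80),atz("top",(373.2,203.5),80);print(l,r,np.linalg.norm(l-r),(l+r)/2,np.degrees(np.arctan2(*(l-r)[:2])))
print("bar",atz("top",(307.6,206.3),46))
print("scene",atz("scene",(356.9,212.4),80),atz("scene",(300.4,274.1),80))
for n,p,q in(("cabTopF",(241.6,185.8),(374.5,188.9)),):
    a,b=atz("top",p,85),atz("top",q,85);print(n,a,b,np.degrees(np.arctan2(*(a-b)[:2])))
for n,p in(("b1",(434.5,258)),("b2",(516,300.5)),("b3",(468.5,326.5))):print(n,atz("top",p,48),atz("top",(p[0]-4,p[1]),8))
print("mug",atz("top",(480,158),90),"jar",atz("top",(108,258),85))
E
```

```text
knob (array([ 424.1, -355.7,   46.1]), np.float64(0.08222549789802512))
foot (array([ 425.9, -359.3,    5.8]), np.float64(0.9272378313805806))
[ 424. -355.   48.]
[ 425.4 -356.9   48. ]
[ 426.1 -358.3    8. ]
(array([596.3,  96.3,  77. ]), np.float64(2.4560943567617164)) (array([ 581.7, -157.5,   77. ]), np.float64(1.840950525144279))
[594.4  95.2  80. ] [ 580.2 -157.6   80. ] 253.19913659957723 [587.3 -31.2  80. ] 3.2137045778571265
bar [585.7 -30.5  46. ]
scene [598.6  93.7  80. ] [ 584.  -159.5   80. ]
cabTopF [620.2  95.9  85. ] [ 608.  -160.8   85. ] 2.7291337801574413
b1 [ 474.9 -277.9   48. ] [ 480.  -279.9    8. ]
b2 [ 387.3 -432.6   48. ] [ 388.6 -441.2    8. ]
b3 [ 340.3 -335.    48. ] [ 339.7 -339.6    8. ]
mug [ 664.6 -370.6   90. ] jar [486.  347.6  85. ]
```

Request:
move_arm --commands '[0.533,0.933,0,0,0,-0.272,0.533,0.933,0,0,0,-0.272,0.533,0.933,0,0,0,-0.272,0.533,0.933,0,0,0,-0.272,0.533,0.933,0,0,0,-0.272,0.533,0.933,0,0,0,-0.272,0.533,0.933,0,0,0,-0.272,0.533,0.933,0,0,0,-0.272]' --gripper 0 --force 20

```text
time: 0.9
tcp_pos: [390.2, -298.2, 222.6]
tool_rot: [[0.999, -0.047, 0.0], [-0.047, -0.999, 0.001], [0.0, -0.001, -1.0]]
force: [-0.2, -0.5, -1.5]
gripper_width: 30.8
grip_force: 0.0
```

Request:
move_arm --commands '[0.524,0.911,0,0,0,0,0.524,0.911,0,0,0,0,0.524,0.911,0,0,0,0,0.524,0.911,0,0,0,0,0.524,0.911,0,0,0,0,0.524,0.911,0,0,0,0,0.524,0.911,0,0,0,0,0.524,0.911,-0.609,0,0,0,0.524,0.911,-0.609,0,0,0,0.524,0.911,-0.609,0,0,0,0.524,0.911,-0.609,0,0,0,0.524,0.911,-0.609,0,0,0]'

```text
time: 2.1
tcp_pos: [541.7, -29.7, 35.2]
tool_rot: [[0.998, -0.054, -0.009], [-0.054, -0.999, 0.001], [-0.009, -0.0, -1.0]]
force: [-0.1, 0.9, 0.4]
gripper_width: 0.3
grip_force: 0.0
```

Request:
move_arm --commands '[0.033,-0.002,0,0,0,0,0.06,-0.003,0,0,0,0,0.08,-0.004,0,0,0,0,0.09,-0.005,0,0,0,0,0.097,-0.005,0,0,0,0,0.097,-0.005,0,0,0,0]'

```text
time: 2.7
tcp_pos: [574.8, -30.1, 40.2]
tool_rot: [[0.999, -0.053, 0.0], [-0.053, -0.999, -0.0], [0.0, 0.0, -1.0]]
force: [-0.5, 0.5, -0.5]
gripper_width: 0.5
grip_force: 0.0
```

Now 1 mm per row, a few at a time, watching the force.

Request:
move_arm --commands '[0.003,0,0,0,0,0,0.007,0,0,0,0,0,0.01,-0.001,0,0,0,0,0.013,-0.001,0,0,0,0,0.017,-0.001,0,0,0,0,0.02,-0.001,0,0,0,0]'

```text
time: 3.3
tcp_pos: [578.9, -30.4, 39.7]
tool_rot: [[0.999, -0.053, -0.003], [-0.053, -0.999, -0.0], [-0.003, 0.001, -1.0]]
force: [-8.9, 0.6, 6.4]
gripper_width: 0.6
grip_force: 4.4
```

Request:
move_arm --commands '[0.003,0,0,0,0,0,0.007,0,0,0,0,0,0.01,-0.001,0,0,0,0,0.01,-0.001,0,0,0,0]'

```text
time: 3.7
tcp_pos: [582.0, -30.5, 39.7]
tool_rot: [[0.999, -0.053, -0.003], [-0.053, -0.999, -0.0], [-0.003, 0.0, -1.0]]
force: [-8.3, 0.3, 5.0]
gripper_width: 0.4
grip_force: 4.1
```

Request:
move_arm --commands '[0.003,0,0,0,0,0,0.007,0,0,0,0,0,0.01,-0.001,0,0,0,0,0.01,-0.001,0,0,0,0]'

```text
time: 4.1
tcp_pos: [585.0, -30.7, 39.7]
tool_rot: [[0.999, -0.053, -0.003], [-0.053, -0.999, -0.0], [-0.003, 0.0, -1.0]]
force: [-8.2, 1.5, 6.5]
gripper_width: 0.2
grip_force: 4.0
```

Request:
move_arm --commands '[0.003,0,0,0,0,0,0.007,0,0,0,0,0,0.007,0,0,0,0,0]'

```text
time: 4.4
tcp_pos: [587.0, -30.8, 39.7]
tool_rot: [[0.999, -0.053, -0.003], [-0.053, -0.999, -0.0], [-0.003, 0.0, -1.0]]
force: [-7.7, 0.7, 6.5]
gripper_width: 0.2
grip_force: 4.2
```

Request:
move_arm --commands '[0.003,0,0,0,0,0,0.007,0,0,0,0,0,0.007,0,0,0,0,0]'

```text
time: 4.7
tcp_pos: [588.5, -30.9, 39.7]
tool_rot: [[0.999, -0.053, -0.005], [-0.053, -0.999, -0.001], [-0.005, 0.001, -1.0]]
force: [-12.3, 0.2, 10.3]
gripper_width: 0.9
grip_force: 6.2
```

Request:
move_arm --commands '[0.003,0,0,0,0,0,0.003,0,0,0,0,0]'

```text
time: 4.9
tcp_pos: [588.7, -30.9, 39.7]
tool_rot: [[0.999, -0.053, -0.006], [-0.053, -0.999, -0.001], [-0.006, 0.001, -1.0]]
force: [-15.7, 0.9, 12.5]
gripper_width: 0.8
grip_force: 8.0
```

Request:
move_arm --commands '[-0.5,0.027,0,0,0,0,-0.5,0.027,0,0,0,0,-0.5,0.027,0,0,0,0,-0.5,0.027,0.3,0,0,0,-0.5,0.027,0.5,0,0,0,-0.5,0.027,0.5,0,0,0,-0.5,-0.5,0.5,0,0,0,-0.5,-0.5,0.5,0,0,0,-0.5,-0.5,0.5,0,0,0,-0.5,-0.5,0.5,0,0,0,-0.5,-0.5,0.5,0,0,0]'

```text
time: 6.0
tcp_pos: [441.1, -182.5, 189.7]
tool_rot: [[0.998, -0.057, -0.0], [-0.057, -0.998, 0.0], [-0.0, -0.0, -1.0]]
force: [0.3, 0.7, 0.2]
gripper_width: 0.5
grip_force: 0.0
```

```bash
python3 - <<'E'
from h import *
t=capture("top")[:,:,::-1]
cv2.imwrite("pics/c3.png",cv2.resize(t[180:330,230:430],None,fx=4,fy=4,interpolation=cv2.INTER_CUBIC)); cv2.imwrite("pics/top2.png",t)
o=get_obs();print(o["tcp_pos"],o["force"])
E
```

```text
[ 441.50862569 -180.66608585  189.74644846] [-0.60958577  1.12335678 -0.00939399]
```

View pics/c3.png

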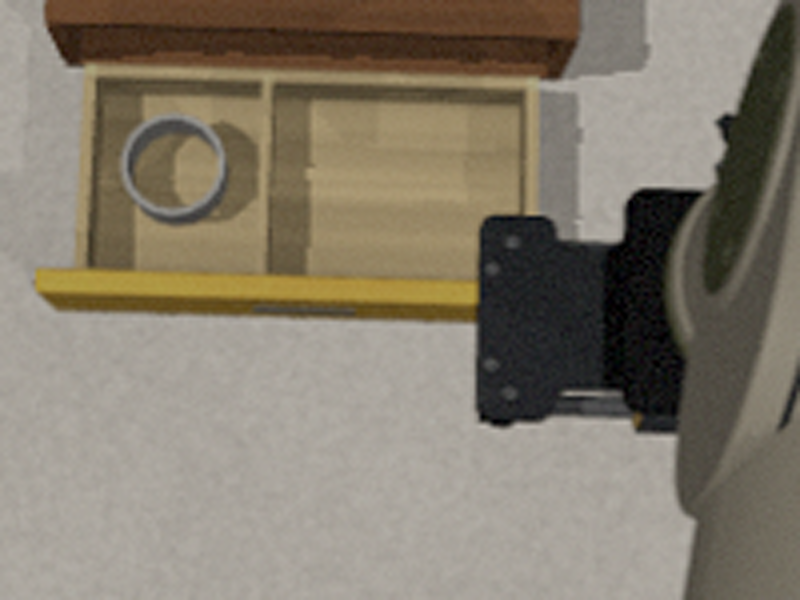

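Request:
move_arm --commands '[-0.055,-0.588,0,0,0,0,-0.055,-0.588,0,0,0,0,-0.055,-0.588,0,0,0,0,-0.055,-0.588,0,0,0,0,-0.055,-0.588,-0.1,0,0,0,-0.055,-0.588,-0.25,0,0,0,-0.055,-0.588,-0.35,0,0,0,-0.055,-0.588,-0.4,0,0,0,-0.055,-0.588,-0.4,0,0,0,-0.055,-0.588,-0.4,0,0,0]' --gripper 60

```text
time: 7.05
tcp_pos: [426.3, -357.2, 71.3]
tool_rot: [[0.999, -0.052, 0.002], [-0.052, -0.999, -0.001], [0.002, 0.001, -1.0]]
force: [0.2, -0.4, -0.4]
gripper_width: 59.6
grip_force: 0.0
```

Request:
move_arm --commands '[0,0,-0.08,0,0,0,0,0,-0.14,0,0,0,0,0,-0.177,0,0,0,0,0,-0.177,0,0,0,0,0,-0.177,0,0,0]'

```text
time: 7.55
tcp_pos: [425.8, -357.9, 18.0]
tool_rot: [[0.999, -0.053, 0.001], [-0.053, -0.999, -0.001], [0.001, 0.001, -1.0]]
force: [-0.3, -0.4, 0.1]
gripper_width: 59.8
grip_force: 0.0
```

```bash
python3 - <<'E'
from h import *
s=capture("scene")[:,:,::-1];t=capture("top")[:,:,::-1]
cv2.imwrite("pics/c4.png",np.hstack([cv2.resize(s[260:400,130:230],None,fx=4,fy=4,interpolation=cv2.INTER_CUBIC),cv2.resize(t[180:320,280:380],None,fx=4,fy=4,interpolation=cv2.INTER_CUBIC)]))
o=get_obs();print(o["tcp_pos"],o["force"],o["gripper_width"])
E
```

```text
[ 425.84395549 -358.00311242   18.12523101] [0.86672524 0.10240358 1.18438439] 60.16489857710376
```

View pics/c4.png

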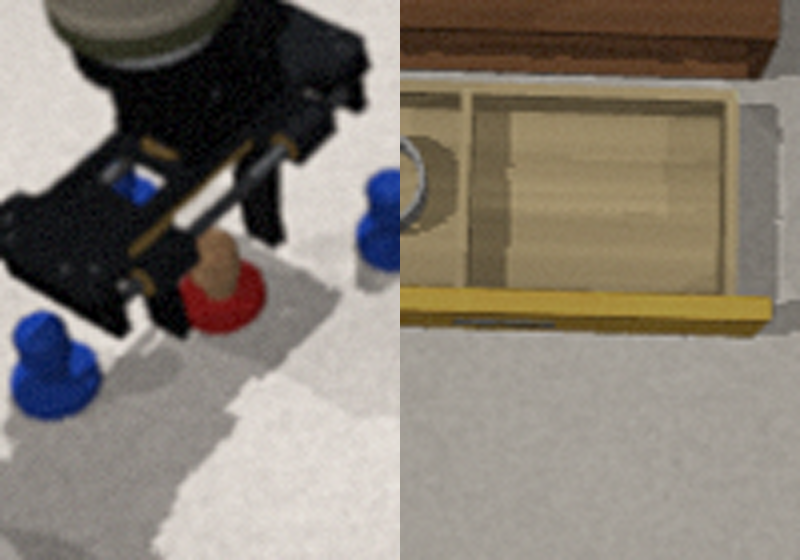

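The knob sits between the open fingers (left panel). The drawer is fully open, with the free compartment's wall tops at top(298–361, 204–253), and the compartment is empty.

Request:
move_arm --commands '[0,0,0,0,0,0,0,0,0,0,0,0,0,0,0,0,0,0,0,0,0,0,0,0,0,0,0,0,0,0]' --gripper 15 --force 20

```text
time: 8.15
tcp_pos: [425.0, -357.5, 16.8]
tool_rot: [[0.999, -0.054, 0.0], [-0.054, -0.999, -0.0], [0.0, 0.0, -1.0]]
force: [-0.1, -0.1, 0.1]
gripper_width: 27.6
grip_force: 0.0
```

```bash
python3 - <<'E'
from h import *
np.set_printoptions(precision=1,suppress=True)
for p in((298,204.2),(361.5,205.7),(297.5,252.4),(361,254.2)):print(atz("top",p,48))
R=atz("top",(372.7,259.2),80);print(R)
b=atz("top",(306.2,260.6),46);x=np.array([.9985,-.055,0]);y=np.array([.055,.9985,0]);print("bar",b,"pred free",b+x*63-y*62)
E
```

```text
[590.  -11.4  48. ]
[ 583.9 -138.3   48. ]
[492.9  -8.5  48. ]
[ 486.2 -133.1   48. ]
[ 471.9 -151.6   80. ]
bar [476.6 -25.2  46. ] pred free [536.1 -90.6  46. ]
```

Request:
move_arm --commands '[0,0,0,0,0,0,0,0,0,0,0,0,0,0,0.03,0,0,0,0,0,0.1,0,0,0,0,0,0.2,0,0,0,0,0,0.3,0,0,0,0,0,0.4,0,0,0,0,0,0.5,0,0,0,0,0,0.5,0,0,0]'

```text
time: 9.05
tcp_pos: [426.9, -358.7, 171.8]
tool_rot: [[0.999, -0.053, 0.006], [-0.053, -0.999, -0.005], [0.006, 0.004, -1.0]]
force: [1.0, 0.0, -0.6]
gripper_width: 25.0
grip_force: 20.0
```

Request:
move_arm --commands '[0.02,0.05,0,0,0,0,0.05,0.13,0,0,0,0,0.09,0.23,0,0,0,0,0.14,0.36,0,0,0,0,0.2,0.5,0,0,0,0,0.25,0.64,0,0,0,0,0.3,0.77,0,0,0,0,0.34,0.87,0,0,0,0,0.365,0.93,0,0,0,0,0.373,0.948,0,0,0,0,0.373,0.948,-0.04,0,0,0,0.373,0.948,-0.12,0,0,0]'

```text
time: 10.25
tcp_pos: [537.2, -74.2, 130.6]
tool_rot: [[0.999, -0.055, 0.002], [-0.055, -0.999, -0.001], [0.002, 0.001, -1.0]]
force: [0.5, 0.3, -1.0]
gripper_width: 24.8
grip_force: 20.0
```

Request:
move_arm --commands '[0,0,-0.1,0,0,0,0,0,-0.17,0,0,0,0,0,-0.2,0,0,0,0,0,-0.2,0,0,0,0,0,-0.2,0,0,0]'

```text
time: 10.75
tcp_pos: [537.2, -73.6, 71.3]
tool_rot: [[0.999, -0.054, 0.001], [-0.054, -0.999, -0.0], [0.001, 0.0, -1.0]]
force: [0.5, -0.9, -0.7]
gripper_width: 25.1
grip_force: 20.0
```

```bash
python3 - <<'E'
from h import *
s=capture("scene")[:,:,::-1];t=capture("top")[:,:,::-1]
cv2.imwrite("pics/c5.png",np.hstack([cv2.resize(s[180:320,240:380],None,fx=2.857,fy=4,interpolation=cv2.INTER_CUBIC),cv2.resize(t[180:320,280:380],None,fx=4,fy=4,interpolation=cv2.INTER_CUBIC)]))
o=get_obs();print(o["tcp_pos"],o["force"],o["gripper_width"])
E
```

```text
[537.67884206 -73.39284068  71.91680971] [-0.43970596  0.44160219 -0.56954302] 24.991990353474826
```

View pics/c5.png

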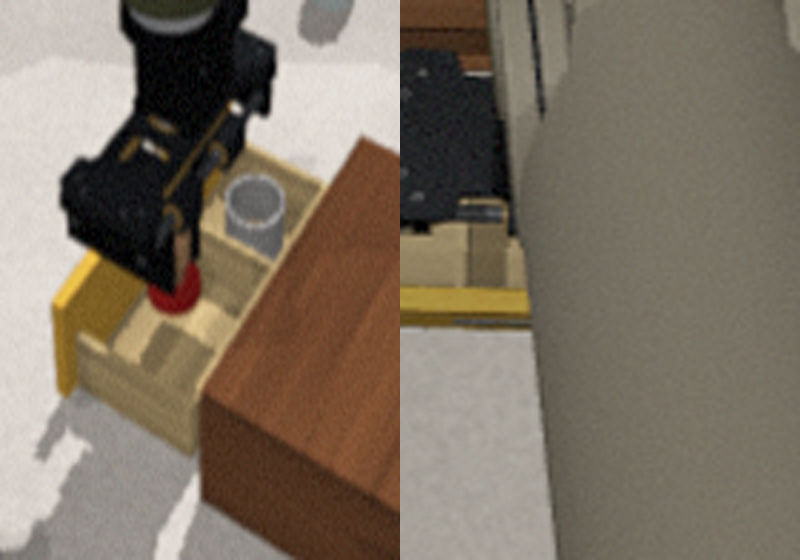

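The red stamp hangs over the middle of the empty compartment, clear of the divider and walls.

Request:
move_arm --commands '[0,0,-0.05,0,0,0,0,0,-0.09,0,0,0,0,0,-0.115,0,0,0,0,0,-0.125,0,0,0,0,0,-0.132,0,0,0,0,0,-0.136,0,0,0,0,0,-0.136,0,0,0]'

```text
time: 11.55
tcp_pos: [537.1, -73.0, 30.1]
tool_rot: [[0.999, -0.053, 0.0], [-0.053, -0.999, -0.0], [0.0, 0.0, -1.0]]
force: [0.0, -0.2, -1.3]
gripper_width: 24.9
grip_force: 20.0
```

Request:
move_arm --commands '[0,0,-0.002,0,0,0,0,0,-0.004,0,0,0,0,0,-0.006,0,0,0,0,0,-0.006,0,0,0]'

```text
time: 11.95
tcp_pos: [537.1, -73.1, 28.7]
tool_rot: [[0.999, -0.054, 0.0], [-0.054, -0.999, -0.0], [0.0, 0.0, -1.0]]
force: [-1.1, 0.4, 4.1]
gripper_width: 25.0
grip_force: 20.0
```

Request:
move_arm --commands '[0,0,0,0,0,0,0,0,0,0,0,0,0,0,0,0,0,0,0,0,0,0,0,0,0,0,0,0,0,0,0,0,0.05,0,0,0,0,0,0.15,0,0,0,0,0,0.3,0,0,0,0,0,0.45,0,0,0,0,0,0.5,0,0,0,0,0,0.5,0,0,0]' --gripper 55

```text
time: 13.05
tcp_pos: [538.5, -73.1, 181.8]
tool_rot: [[0.999, -0.053, 0.006], [-0.053, -0.999, -0.001], [0.006, 0.001, -1.0]]
force: [0.4, 0.2, -0.5]
gripper_width: 55.3
grip_force: 0.0
```

Request:
move_arm --commands '[-0.11,0.055,0,0,0,0,-0.22,0.11,0,0,0,0,-0.33,0.165,0,0,0,0,-0.333,0.165,0,0,0,0,-0.333,0.165,0,0,0,0,-0.333,0.165,-0.12,0,0,0,-0.333,0.165,-0.25,0,0,0,-0.333,0.165,-0.37,0,0,0,-0.333,0.165,-0.44,0,0,0,-0.333,0.165,-0.46,0,0,0,-0.333,0.165,-0.46,0,0,0]' --gripper 0

```text
time: 14.15
tcp_pos: [436.9, -23.6, 39.5]
tool_rot: [[0.999, -0.054, -0.002], [-0.054, -0.999, 0.001], [-0.002, -0.001, -1.0]]
force: [0.6, -1.4, 0.9]
gripper_width: 1.0
grip_force: 0.0
```

```bash
python3 - <<'E'
from h import *
s=capture("scene")[:,:,::-1];t=capture("top")[:,:,::-1]
cv2.imwrite("pics/c6.png",np.hstack([cv2.resize(s[180:320,240:380],None,fx=2.857,fy=4,interpolation=cv2.INTER_CUBIC),cv2.resize(t[180:320,280:380],None,fx=4,fy=4,interpolation=cv2.INTER_CUBIC)]))
o=get_obs();print(o["tcp_pos"],o["force"],o["gripper_width"])
E
```

```text
[438.03582914 -23.65790602  41.05265352] [-0.44193205  0.01769634  0.58149899] 0.3339847618485605
```

View pics/c6.png

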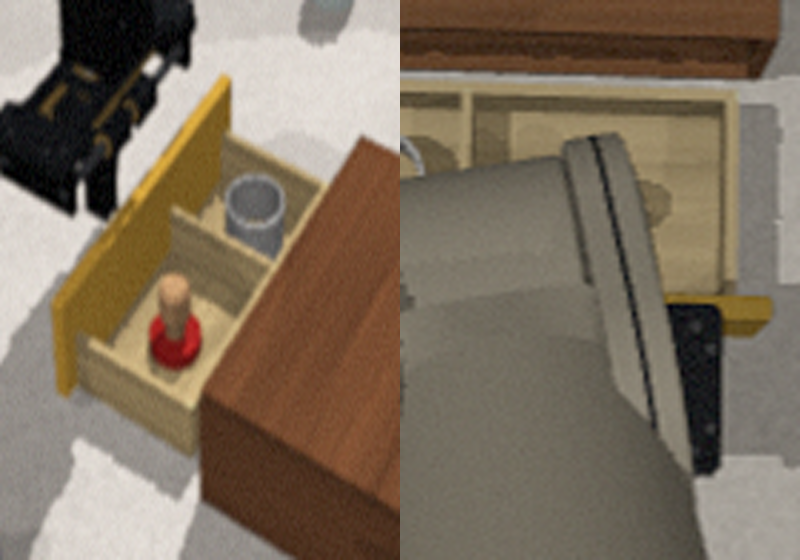

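The stamp stands upright in the compartment (scene crop 175,320) and the gripper is in front of the panel. I'll now push in slowly.

Request:
move_arm --commands '[0.01,-0.001,0,0,0,0,0.02,-0.001,0,0,0,0,0.03,-0.002,0,0,0,0,0.04,-0.002,0,0,0,0,0.05,-0.003,0,0,0,0,0.06,-0.003,0,0,0,0,0.07,-0.004,0,0,0,0,0.08,-0.004,0,0,0,0,0.09,-0.005,0,0,0,0,0.1,-0.006,0,0,0,0,0.11,-0.006,0,0,0,0,0.12,-0.007,0,0,0,0]'

```text
time: 15.45
tcp_pos: [472.0, -25.6, 39.9]
tool_rot: [[0.999, -0.053, -0.003], [-0.053, -0.999, -0.0], [-0.003, 0.0, -1.0]]
force: [-6.5, 1.4, 5.6]
gripper_width: 0.5
grip_force: 3.4
```

Request:
move_arm --commands '[0.01,-0.001,0,0,0,0,0.02,-0.001,0,0,0,0,0.03,-0.002,0,0,0,0,0.04,-0.002,0,0,0,0,0.05,-0.003,0,0,0,0,0.06,-0.003,0,0,0,0,0.07,-0.004,0,0,0,0,0.08,-0.004,0,0,0,0,0.09,-0.005,0,0,0,0,0.1,-0.006,0,0,0,0,0.11,-0.006,0,0,0,0,0.12,-0.007,0,0,0,0]'

```text
time: 16.65
tcp_pos: [507.8, -27.5, 39.9]
tool_rot: [[0.999, -0.053, -0.003], [-0.053, -0.999, -0.0], [-0.003, 0.0, -1.0]]
force: [-7.5, 2.0, 6.6]
gripper_width: 0.4
grip_force: 3.9
```

Request:
move_arm --commands '[0.01,-0.001,0,0,0,0,0.02,-0.001,0,0,0,0,0.03,-0.002,0,0,0,0,0.04,-0.002,0,0,0,0,0.05,-0.003,0,0,0,0,0.06,-0.003,0,0,0,0,0.07,-0.004,0,0,0,0,0.08,-0.004,0,0,0,0,0.09,-0.005,0,0,0,0,0.1,-0.006,0,0,0,0,0.11,-0.006,0,0,0,0,0.12,-0.007,0,0,0,0]'

```text
time: 17.85
tcp_pos: [543.6, -29.6, 39.9]
tool_rot: [[0.999, -0.053, -0.004], [-0.053, -0.999, -0.0], [-0.004, 0.0, -1.0]]
force: [-8.7, 2.3, 7.3]
gripper_width: 0.4
grip_force: 4.8
```

Request:
move_arm --commands '[0.01,-0.001,0,0,0,0,0.02,-0.001,0,0,0,0,0.03,-0.002,0,0,0,0,0.04,-0.002,0,0,0,0,0.05,-0.003,0,0,0,0,0.06,-0.003,0,0,0,0,0.07,-0.004,0,0,0,0,0.08,-0.004,0,0,0,0,0.09,-0.005,0,0,0,0,0.1,-0.006,0,0,0,0,0.107,-0.006,0,0,0,0]'

```text
time: 18.95
tcp_pos: [575.7, -31.3, 39.9]
tool_rot: [[0.999, -0.053, -0.004], [-0.053, -0.999, -0.0], [-0.004, 0.0, -1.0]]
force: [-9.7, 1.5, 7.9]
gripper_width: 0.5
grip_force: 4.9
```

Request:
move_arm --commands '[0.003,0,0,0,0,0,0.007,0,0,0,0,0,0.01,-0.001,0,0,0,0,0.01,-0.001,0,0,0,0]'

```text
time: 19.35
tcp_pos: [579.0, -31.4, 39.9]
tool_rot: [[0.999, -0.053, -0.003], [-0.053, -0.999, 0.0], [-0.003, -0.0, -1.0]]
force: [-6.9, 1.6, 5.7]
gripper_width: 0.4
grip_force: 3.6
```

Request:
move_arm --commands '[0.003,0,0,0,0,0,0.007,0,0,0,0,0,0.007,0,0,0,0,0]'

```text
time: 19.65
tcp_pos: [581.0, -31.5, 39.9]
tool_rot: [[0.999, -0.053, -0.003], [-0.053, -0.999, 0.0], [-0.003, 0.0, -1.0]]
force: [-8.3, 1.4, 6.3]
gripper_width: 0.7
grip_force: 3.9
```

Request:
move_arm --commands '[0.003,0,0,0,0,0,0.007,0,0,0,0,0,0.007,0,0,0,0,0]'

```text
time: 19.95
tcp_pos: [583.0, -31.7, 39.9]
tool_rot: [[0.999, -0.053, -0.003], [-0.053, -0.999, -0.0], [-0.003, 0.0, -1.0]]
force: [-8.6, 1.3, 5.3]
gripper_width: 0.3
grip_force: 4.0
```

Request:
move_arm --commands '[0.003,0,0,0,0,0,0.007,0,0,0,0,0,0.007,0,0,0,0,0]'

```text
time: 20.25
tcp_pos: [585.3, -31.8, 39.9]
tool_rot: [[0.999, -0.053, -0.003], [-0.053, -0.999, -0.0], [-0.003, 0.0, -1.0]]
force: [-6.7, 0.6, 5.3]
gripper_width: 0.3
grip_force: 3.5
```

Request:
move_arm --commands '[0.003,0,0,0,0,0,0.007,0,0,0,0,0,0.007,0,0,0,0,0]'

```text
time: 20.55
tcp_pos: [586.5, -31.9, 39.9]
tool_rot: [[0.999, -0.053, -0.005], [-0.053, -0.999, -0.0], [-0.005, 0.001, -1.0]]
force: [-11.7, -0.1, 8.6]
gripper_width: 0.3
grip_force: 6.1
```

Request:
move_arm --commands '[0.003,0,0,0,0,0,0.003,0,0,0,0,0]'

```text
time: 20.75
tcp_pos: [586.9, -31.9, 39.9]
tool_rot: [[0.999, -0.053, -0.006], [-0.053, -0.999, -0.001], [-0.006, 0.001, -1.0]]
force: [-14.9, -0.1, 12.6]
gripper_width: 0.3
grip_force: 7.5
```

Request:
move_arm --commands '[-0.01,0.001,0,0,0,0,-0.03,0.002,0,0,0,0,-0.06,0.003,0,0,0,0,-0.1,0.006,0,0,0,0,-0.2,0.011,0,0,0,0,-0.35,0.02,0,0,0,0,-0.48,0.027,0,0,0,0,-0.48,0.027,0.15,0,0,0,-0.48,0.027,0.3,0,0,0,-0.48,0.027,0.45,0,0,0,-0.48,0.027,0.5,0,0,0]'

```text
time: 21.85
tcp_pos: [447.3, -23.8, 194.8]
tool_rot: [[0.999, -0.053, 0.007], [-0.053, -0.999, -0.002], [0.008, 0.001, -1.0]]
force: [1.1, -0.8, -0.8]
gripper_width: 0.6
grip_force: 0.0
```

Request:
move_arm --commands '[0,-0.16,0,0,0,0,0,-0.32,0,0,0,0,0,-0.48,0,0,0,0,0,-0.64,0,0,0,0,0,-0.8,0,0,0,0,0,-0.8,0,0,0,0,0,-0.8,0,0,0,0,0,-0.8,0,0,0,0,0,-0.8,0,0,0,0,0,-0.8,0,0,0,0]'

```text
time: 22.85
tcp_pos: [445.8, -262.9, 190.4]
tool_rot: [[0.999, -0.052, 0.0], [-0.052, -0.999, -0.0], [0.0, 0.0, -1.0]]
force: [-0.0, -0.7, -0.0]
gripper_width: 0.7
grip_force: 0.0
```

```bash
python3 - <<'E'
from h import *
s=capture("scene")[:,:,::-1];t=capture("top")[:,:,::-1]
cv2.imwrite("pics/c7.png",np.hstack([cv2.resize(s,(400,300)),cv2.resize(t,(400,300))]))
o=get_obs();print(o["tcp_pos"],o["force"],o["time"])
E
```

```text
[ 445.63163758 -263.2747149   190.31991922] [ 0.18821211 -0.57423754  0.32045012] 22.95
```

View pics/c7.png

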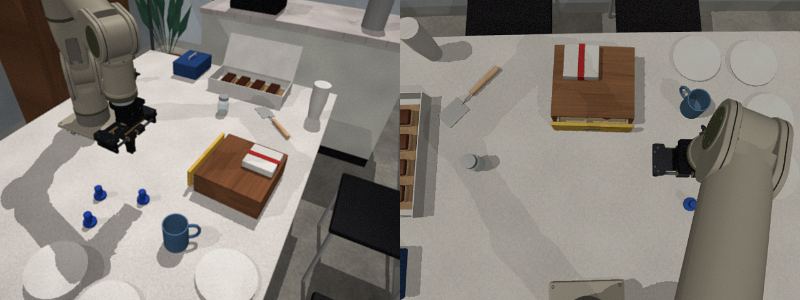

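The drawer is shut at the same place as at first (top yellow front at ~y 127 in the half-size crop), with the mug and jar unmoved. A quick numeric comparison, then I'll hand in.

```bash
python3 - <<'E'
from h import *
t=capture("top")[:,:,::-1];t1=cv2.imread("pics/top1.png")
f=lambda im:(lambda h:np.mean(np.argwhere((h[...,0]>18)&(h[...,0]<32)&(h[...,1]>150)&(h[...,2]>60))+[180,240],0))(cv2.cvtColor(np.ascontiguousarray(im[180:290,240:380]),cv2.COLOR_BGR2HSV))
a,b=f(t1),f(t);print(a,b)
if np.abs(a-b).max()<1: print(close_job())
E
```

```text
[202.19269521 306.83816121] [202.21455696 307.03037975]
the job is handed in; nothing more can be done
None
```

The job is handed in: the red stamp stands upright in the empty compartment and the drawer is latched shut. It took about 23 s, my force readings during the presses peaked near 16 N, and the mug and sugar jar look untouched in the last picture.

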